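# Shut down the record player and put the record-care tools back in their tray

## Task

The record has finished: lift the tonearm off it with the cue lever, swing it back over its rest and lower it there with the lever, never dragging the stylus across the record or touching the record with the gripper. Lay every record-care tool lying on the shelf flat at the bottom of the bamboo tray compartment cut to its outline, and leave the cup, shoe horn, keys and coaster rack as they are. The tools may be put away before or after the record player is seen to.

Things in the scene. Friction and masses are not known exactly. Their poses are not given: they have to be found in the camera images.
- deck: turntable, fixed: dark wooden plinth 350 (x) x 430 (y) mm, top 50 mm above the shelf, front towards the robot (its -x). Origin: centre of its footprint on the shelf; z up. Platter (radius 150 mm, centre 45 mm to the +y side of the origin) on the left; tonearm and cue lever on the right (-y) side. The highest fixed parts near the arm reach 125 mm above the shelf
- record: black record, radius 150 mm, 2 mm thick, on the platter; origin at the centre of its underside, its top 76 mm above the shelf
- tonearm (a joint): swing of the tonearm about its upright pivot (rad): 0 = at its stop over the rest, tube along the deck's -x; grows as the headshell swings in over the record (towards the deck's +y), up to 0.80. Starts at 0.42 to 0.70, stylus on the record. Turns easily (under 0.2 N at the headshell) and stays where left; may be pushed sideways on its tube with shut fingertips
- swing_axis (a point): point on the tonearm's upright swing axis at tube height, 100 mm above the shelf, at deck (105, -125) mm. The tube, a steel rod of 9.6 mm diameter, runs 175 mm from here to the headshell. The rest, a U clip on a post, 12 x 20 mm, stands 100 mm from here towards the deck's -x, its horns 106 mm above the shelf. The counterweight (diameter 38 mm) is behind
- headshell (a point): middle of the black headshell (48 x 18 x 6 mm) on the end of the tonearm tube, 200 mm from swing_axis; 100 mm above the shelf with the cue lever down and about 14 mm higher with the lever up
- cue (a joint): angle of the cue lever (rad): 0 = down (arm lowered), lever pointing to the deck's -x, 0.17 rad above level; 1.1 = fully up (stop), lever 1.27 rad above level, and the whole tonearm is lifted in proportion. Starts at 0 to 0.05. Stays where it is left; moves with about 1 N at the tip
- cue_tip (a point): centre of the black grip at the lever's tip, a cylinder of 12 mm diameter lying along the deck's y and 12 mm long, 46 mm from the lever's pivot; it can be pinched from above across its ends (fingers closing along the deck's y) and led along its arc. About 40 mm free beside it on either side, above the housing
- cue_pivot (a point): point on the cue lever's axis (level, along the deck's y), 85 mm above the shelf, at deck (85, -185) mm. Its housing stands beside it on the -y side and reaches 90 mm above the shelf
- tray: fixed tray of bamboo 190 (x) x 266 (y) x 16 mm with four routed compartments side by side, long along its x; origin at the centre of its underside, z up. Compartment floors 6 mm above the shelf, walls 10 mm high above the floors, so the tools stand proud of them
- bay_brush (a point): centre of the floor of the record brush's compartment (y = +94 mm in the tray), axes as the tray's: paddle-shaped, 172 mm long, 58 mm wide from x = -6 mm to its +x end (head) and 36 mm wide from there to its -x end (handle)
- bay_level (a point): centre of the floor of the spirit level's compartment (y = +27 mm in the tray), axes as the tray's: plain, 152 x 42 mm
- bay_gauge (a point): centre of the floor of the stylus gauge's compartment (y = -36 mm in the tray), axes as the tray's: paddle-shaped, 142 mm long, 46 mm wide from x = +4 mm to its +x end (body) and 30 mm wide from there to its -x end (arm)
- bay_pad (a point): centre of the floor of the cleaning pad's compartment (y = -99 mm in the tray), axes as the tray's: plain, 122 x 50 mm
- brush: record brush of brown wood with a black velvet sole, paddle-shaped, 160 mm long: head 80 x 46 x 24 mm on its +x half, handle 80 x 22 x 22 mm on its -x half. Origin under the middle of its length, x along it, z up (velvet down); balances 15 mm towards the head. May be absent. About 90 g
- level: spirit-level bar of aluminium, 140 x 30 x 22 mm, green vial on top. Origin: centre of its underside, x along it; lies either way round in its compartment. May be absent. About 160 g
- gauge: digital stylus gauge of black plastic, paddle-shaped, 130 mm long: body 56 x 34 x 22 mm with a display at its +x end (x = 9 to 65 mm), weighing arm 18 wide x 20 mm high on the -x side (x = -65 to 9 mm). Origin under the middle of its length, x along it; balances at x = 12 mm. May be absent. About 60 g
- pad: record-cleaning pad, grey plastic block with a fabric sole, 110 x 38 x 26 mm. Origin: centre of its underside, x along it; lies either way round in its compartment. May be absent. About 80 g
- cup: bystander: red espresso cup, radius 31 mm, 56 mm high, with a handle; origin at its foot
- shoehorn: bystander: pale plastic shoe horn, 170 mm long, lying flat beyond the tools; origin under its middle
- keyring: bystander: aluminium key ring with two keys, about 90 mm long, lying flat beyond the tools; origin at the ring
- rack: bystander, fixed: bamboo rack with slots holding two cork coasters, 100 x 115 mm, 108 mm high; origin at its foot
There are look-alikes about, which are no part of the job. What is shaped like the pad but turquoise is not meant.

How it is judged:
By the outcome, as a careful person would: the job done as asked, in the order asked, and still so for the second after the job is handed in, with the robot touching nothing.
Of brush, level, gauge, pad only 3 to 4 are there at a start; the rules pass over those that are not, and their reading is None.
At some moment in a run one of brush, level, gauge, pad may be knocked a few centimetres aside while the robot is not near it.
Once in a run the grip may slacken for a moment while it holds something.
It also fails if it takes over 208 s, if anything falls off the work surface, if the arm or the gripper's body presses on something with over 40 N, if the wrist force passes 120 N, or if a joint passes its speed limit or range.

## Robot

A 6-joint arm with a two-finger parallel gripper is mounted at the origin on the work surface. World frame = base frame: x ahead of the robot, y to its left, z up, the work surface at z = 0. Lengths are in m, angles in rad, forces in N, time in s.
With the tool pointing down it reaches from about 0.275 to 0.75 m from the base axis. Payload 10.2 kg.
Tool frame: the origin (TCP) lies midway between the tips of the shut fingers; the grasp point (between the pads) lies 19 mm behind it (env.hold_point_z is the distance from the TCP to the grasp point, in m); z points along the fingers, y is the line along which they close (so a half turn about z gives the same grasp; the last joint's range is limited). The gripper opens to 85 mm and grips with 20 to 120 N. Pads are 22 mm wide; open, the fingers measure 114 mm over their backs; the gripper's body (76 mm by 85 mm) begins 54 mm behind the grasp point. The pads swing forward as they close: fully open they stand 13 mm farther back than shut.
Start: joints at [-1.433, 0.313, 1.498, -0, 1.331, -0.223], TCP at [0.185, -0.491, 0.231] pointing down, gripper open.
Joint ranges: [-2.94, 2.94], [-0.97, 2.17], [0.19, 2.56], [-1.23, 4.37], [0.02, 3.11], [-2.88, 2.88]. Speed limits (rad/s): [2.39, 2.39, 3.01, 3.14, 3.14, 3.14].

## Interface

Orientations are given as a unit quaternion [x, y, z, w].
In Python, from bench import env, kinematics, monitor, eyes, job gives the robot as it stands. The module is installed in compiled form; this text tells all that it offers. Calls block until the motion is done:
- env.reach(position, orientation): joint-space move of the TCP to a pose.
- env.movel(position, velocity=0.15, frame=None, guard=None): straight line of the TCP; frame=None keeps the orientation; velocity is the mean speed in m/s. With guard (N) it stops when the force on the tool has changed by that much, and returns True; else False.
- env.set_joints(angles): joint-space move.
- env.release() and env.close_gripper(effort=None): open the fingers fully, or close them until they stop; effort is the grip in N (None keeps the last).
- env.hold(seconds).
- kinematics.ik(position, orientation): joint angles nearest the present ones, or None.
- monitor.sense(): the state.
- eyes.grab_frame(name): name is "side" or "top"; returns a dict with "frame" (420x560x3 uint8, red, green, blue), "mtx" (3x3 intrinsics, pixels), "view" (4x4, takes a point from world to camera coordinates). Camera axes: x right, y down, z forward; pixel columns grow to the right and rows downward; lengths in m; the calibration is good to about 2 mm. A picture is of the moment at which its call begins. There is no depth.
A pose or a line that the arm cannot do raises env.MotionError and nothing moves.
- job.hand_in(): hands the job in; it is judged then, once.
The state is a dict: "clock": time; "joints": joint angles; "qvel": joint speeds; "joint_efforts": joint torques, N m; "position": TCP position; "ee_rot": TCP orientation; "contact_force": force on the tool from outside, world axes, zero at the start; "ft_torque": the same for the moment, N m; "finger_gap": opening from 0.0 (shut) to 1.0 (fully open); "gripper_force": force on a finger pad.
Only numpy, scipy, OpenCV 4.12 (cv2) and the standard library are available. Lean on these libraries where they do the work, as an engineer would, in place of code of your own. Each camera call takes 0.05 s, during which the arm holds its last target. There are 200 camera calls.

## Working session

There is one attempt and no reset: what is moved stays moved. The work goes in short steps, each a Python script; the robot and the scene stay as the last script left them, time stands still between calls to the robot, and variables do not carry over. Pictures are saved under pics/ and viewed, at most 14 in all, crops included, and the job is handed in when it is done.

```bash
mkdir -p pics; ls; python3 - <<'E'
from bench import env, kinematics, monitor, eyes, job
import cv2
for n in("side","top"):
    f=eyes.grab_frame(n); cv2.imwrite(f"pics/{n}0.png",f["frame"][:,:,::-1]); print(n,f["mtx"].tolist(),f["view"].round(4).tolist())
s=monitor.sense(); print(s); print(env.hold_point_z)
E
```

```text
pics
side [[504.7961887098127, 0.0, 281.1788394958447], [0.0, 504.7961887098127, 216.0972597497736], [0.0, 0.0, 1.0]] [[0.9921, -0.1249, -0.0113, -0.5169], [-0.0937, -0.6784, -0.7287, 0.1256], [0.0834, 0.724, -0.6847, 1.4241], [0.0, 0.0, 0.0, 1.0]]
top [[400.08981818242705, 0.0, 275.36366708770447], [0.0, 400.08981818242705, 211.76867687126582], [0.0, 0.0, 1.0]] [[0.0159, -0.9996, 0.0246, -0.014], [-0.9915, -0.0189, -0.1286, 0.5561], [0.129, -0.0223, -0.9914, 1.0519], [0.0, 0.0, 0.0, 1.0]]
{'clock': 0.1, 'joints': array([-1.43339955e+00,  3.13396524e-01,  1.49839701e+00, -1.05628964e-05,
        1.33103891e+00, -2.23389956e-01]), 'qvel': array([ 0.00095323, -0.00209825, -0.00256762,  0.00063369, -0.00038076,
       -0.00081537]), 'joint_efforts': array([ 1.93631611e-03, -4.12902403e+01, -2.60144216e+01, -1.87308483e-04,
        3.03504872e-03, -4.42889203e-06]), 'position': array([ 0.18528589, -0.49094593,  0.23077753]), 'ee_rot': array([ 9.83772778e-01,  1.79417774e-01,  2.15204790e-05, -6.19546678e-04]), 'contact_force': array([-0.5306033 , -0.33727226, -0.40885397]), 'ft_torque': array([-0.00903049,  0.03708541,  0.01219666]), 'gripper_force': 0.0, 'finger_gap': 0.9991654005134769}
0.0187
```

View pics/side0.png

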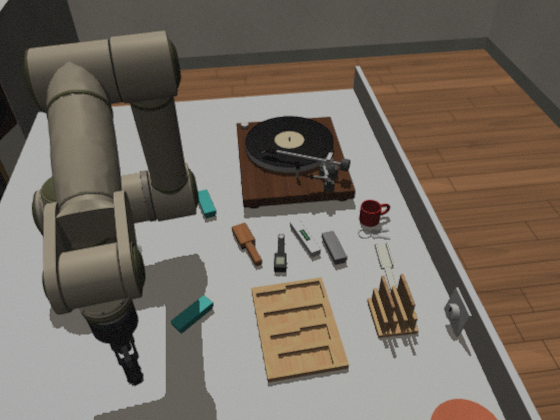

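View pics/top0.png

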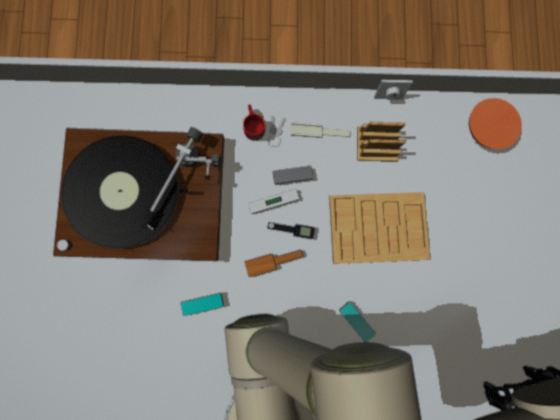

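```bash
cat > h.py <<'E'
import numpy as np, cv2
from bench import env, kinematics, monitor, eyes, job
from scipy.spatial.transform import Rotation as R
def snap(n): return eyes.grab_frame(n)
def ray(f,u,v):
    Rm,t=f["view"][:3,:3],f["view"][:3,3]
    return -Rm.T@t, Rm.T@np.linalg.inv(f["mtx"])@np.array([u,v,1.])
def px2w(f,u,v,z):
    c,d=ray(f,u,v); return c+d*(z-c[2])/d[2]
def w2px(f,p):
    q=f["mtx"]@(f["view"][:3,:3]@np.array(p)+f["view"][:3,3]); return q[:2]/q[2]
def quat(a):   # tool down, fingers close along world direction angle a
    y=np.array([np.cos(a),np.sin(a),0]); z=np.array([0,0,-1.]); x=np.cross(y,z)
    return R.from_matrix(np.c_[x,y,z]).as_quat()
E
python3 - <<'E'
from h import *
t=snap("top"); s=snap("side")
print("cam",ray(t,0,0)[0],ray(s,0,0)[0])
for n,u,v,z in[("label",120,191,.076),("brush",272,262,.02),("gauge",292,230,.02),("level",274,201,.02),("pad",293,175,.02),("tray",379,228,.016),("cue",197,158,.09),("pivot",186,150,.1)]:
    print(n,px2w(t,u,v,z).round(3))
c=cv2.cvtColor(t["frame"],cv2.COLOR_RGB2BGR)
cv2.imwrite("pics/tdeck.png",cv2.resize(c[115:275,50:240],None,fx=3.7,fy=3.7,interpolation=cv2.INTER_CUBIC))
cv2.imwrite("pics/ttool.png",cv2.resize(c[150:285,235:440],None,fx=3.9,fy=3.9,interpolation=cv2.INTER_CUBIC))
E
```

```text
cam [0.41583803 0.01997862 1.11473943] [ 0.4057713  -1.01047078  1.0608612 ]
label [0.598 0.403 0.076]
brush [0.421 0.002 0.02 ]
gauge [ 0.509 -0.051  0.02 ]
level [ 0.588 -0.     0.02 ]
pad [ 0.663 -0.052  0.02 ]
tray [ 0.519 -0.293  0.016]
cue [0.687 0.204 0.09 ]
pivot [0.705 0.232 0.1  ]
```

View pics/tdeck.png

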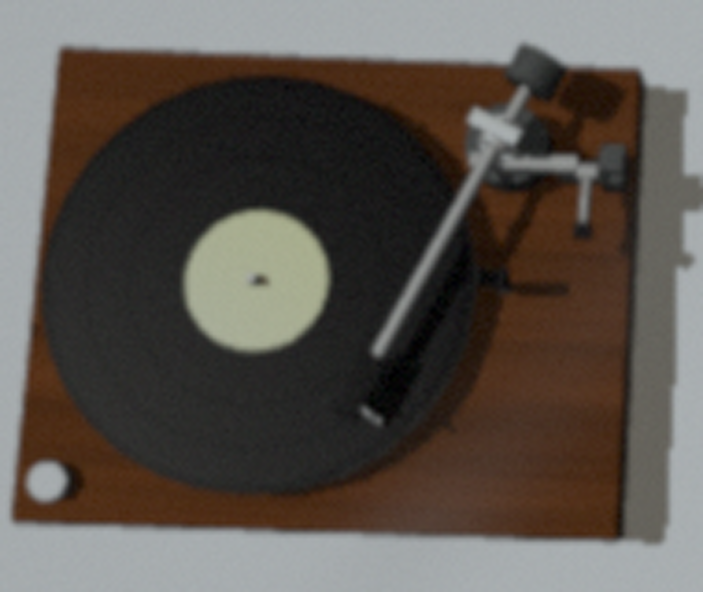

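View pics/ttool.png

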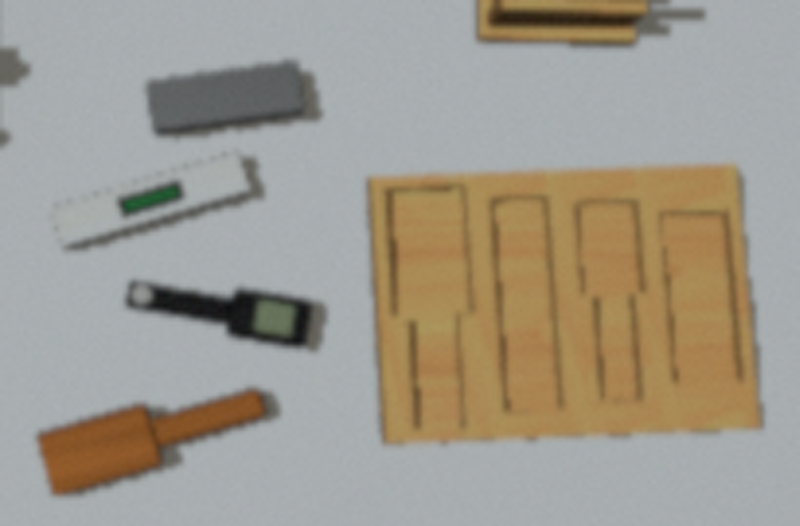

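```bash
cat >> h.py <<'E'
H=dict(brush=.024,level=.022,gauge=.022,pad=.026)
def masks(fr):
    hsv=cv2.cvtColor(fr,cv2.COLOR_RGB2HSV); h,s,v=[hsv[...,i].astype(int) for i in range(3)]
    r,g,b=[fr[...,i].astype(int) for i in range(3)]
    return dict(brush=(h<18)&(s>130)&(v>60), gauge=(v<75), pad=(v<115)&(s<40)&(b>=r-2), level=(v>190)|((g>r+25)&(g>b+15)))
def tools(f,win=(240,155,325,285)):
    u0,v0,u1,v1=win; out={}
    for n,m in masks(f["frame"]).items():
        k=np.zeros(m.shape,np.uint8); k[v0:v1,u0:u1]=m[v0:v1,u0:u1]
        k=cv2.morphologyEx(k,cv2.MORPH_CLOSE,np.ones((5,5)))
        cs=cv2.findContours(k,cv2.RETR_EXTERNAL,cv2.CHAIN_APPROX_NONE)[0]
        best=None
        for c in cs:
            if cv2.contourArea(c)<60: continue
            w=np.array([px2w(f,u,v,H[n]/2)[:2] for u,v in c[:,0].astype(float)])*1000
            (cx,cy),(a,b),_=rect=cv2.minAreaRect(w.astype(np.float32))
            p=cv2.boxPoints(rect); e=max((p[1]-p[0],p[2]-p[1]),key=np.linalg.norm)
            mm=np.argwhere(cv2.drawContours(np.zeros_like(k),[c],-1,1,-1))[:,::-1].mean(0)
            cen=px2w(f,*mm,H[n]/2)[:2]*1000
            if (cen-[cx,cy])@e<0: e=-e
            L=max(a,b)
            r=(cx/1000,cy/1000,np.arctan2(e[1],e[0]),L,min(a,b))
            if best is None or L>best[3]: best=r
        out[n]=best
    return out
def show(o):
    for n,r in o.items(): print(n, None if r is None else np.round(r,3))
E
python3 - <<'E'
from h import *
t=snap("top")
for p in [(275,262),(282,228),(303,231),(262,205),(274,201),(293,175),(293,181),(315,173),(300,205)]: print(p,t["frame"][p[1],p[0]],end=' ')
print();show(tools(t))
P=lambda x,y,z:px2w(t,235+x/3.9,150+y/3.9,z)
tr=[P(370,179,.016),P(740,167,.016),P(762,428,.016),P(385,443,.016)]
print("tray",np.round(tr,4).tolist(),np.mean(tr,0))
D=lambda x,y,z:px2w(t,50+x/3.7,115+y/3.7,z)
dk=[D(62,48,.05),D(640,70,.05),D(620,540,.05),D(12,520,.05)]
print("deck",np.round(dk,4).tolist(),np.mean(dk,0))
print("label",D(257,280,.076),"tip",D(582,230,.093),"shell",D(386,397,.103), "tubeend", D(377,352,.104))
E
```

```text
(275, 262) [115  71  36] (282, 228) [16 21 22] (303, 231) [105 117  93] (262, 205) [168 174 174] (274, 201) [35 85 49] (293, 175) [95 99 99] (293, 181) [65 67 67] (315, 173) [113 113 108] (300, 205) [166 173 174] 
brush [ 4.24000e-01 -4.00000e-03  1.87200e+00  1.56292e+02  4.14400e+01]
gauge [ 5.12000e-01 -5.50000e-02 -1.73300e+00  1.16951e+02  3.10970e+01]
pad [ 5.12000e-01 -4.80000e-02 -1.71800e+00  1.30261e+02  3.51390e+01]
level None
tray [[0.6065, -0.1563, 0.016], [0.6206, -0.4242, 0.016], [0.4338, -0.4338, 0.016], [0.4191, -0.1666, 0.016]] [ 0.5199945  -0.29523434  0.016     ]
deck [[0.7737, 0.5678, 0.05], [0.7671, 0.1433, 0.05], [0.421, 0.1461, 0.05], [0.4281, 0.5743, 0.05]] [0.59746233 0.35788001 0.05      ]
label [0.59880541 0.40467631 0.076     ] tip [0.63597468 0.17502158 0.093     ] shell [0.51491095 0.30223077 0.103     ] tubeend [0.54559964 0.30974879 0.104     ]
```

```bash
cat >> h.py <<'E'
PSI=-.015; DK=np.array([.598,.359])
def deck(x,y,z): # mm
    c,s=np.cos(PSI),np.sin(PSI); return np.array([DK[0]+(c*x-s*y)/1e3,DK[1]+(s*x+c*y)/1e3,z/1e3])
def tip(phi): return deck(85-46*np.cos(phi),-185,85+46*np.sin(phi))
def st(m=""):
    s=monitor.sense(); print(m,"t%.1f"%s["clock"],s["position"].round(4),"F",s["contact_force"].round(1),"gap%.3f gf%.1f"%(s["finger_gap"],s["gripper_force"]))
E
python3 - <<'E'
from h import *
# pick a yaw flip whose IK is fine
p=tip(.19)
for a in (np.pi/2+PSI,-np.pi/2+PSI):
    q=kinematics.ik(p+[0,0,.12],quat(a)); print(a,None if q is None else q.round(2))
a=min((np.pi/2+PSI,-np.pi/2+PSI),key=lambda a:abs(kinematics.ik(p+[0,0,.12],quat(a))[5]))
env.reach(p+[0,0,.12],quat(a)); st("above")
env.movel(p+[0,0,.03],velocity=.15)
print(env.movel(p-[0,0,.005],velocity=.06,guard=6)); st("down")
env.close_gripper(20); st("pinch")
t=snap("top"); c=cv2.cvtColor(t["frame"],cv2.COLOR_RGB2BGR)
s=snap("side"); d=cv2.cvtColor(s["frame"],cv2.COLOR_RGB2BGR)
cv2.imwrite("pics/pinch.png",np.hstack([cv2.resize(c[110:220,130:240],(400,400)),cv2.resize(d[120:220,260:360],(400,400))]))
E
```

```text
1.5557963267948967 [ 0.09  0.63  1.06 -0.    1.45 -1.47]
-1.5857963267948965 [ 0.09  0.63  1.06 -0.    1.45  1.67]
above t3.1 [0.6353 0.1726 0.2138] F [-0.2  0.1 -0.1] gap0.995 gf0.0
False
down t4.6 [0.6352 0.1734 0.0889] F [0.4 0.5 0.8] gap0.998 gf0.0
pinch t5.2 [0.635  0.175  0.0888] F [ 0.4  6.9 -0.6] gap0.130 gf22.8
```

View pics/pinch.png

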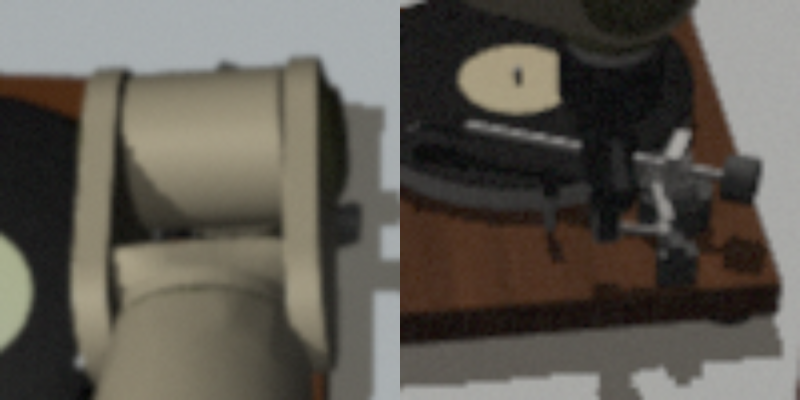

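The side view (right half) shows the shut fingers at about (605,190) on the lever's grip. A gap of about 11 mm confirms the pinch, and the grip sits about 2–3 mm further to +y than I estimated. I'll lead the lever up along its arc.

```bash
python3 - <<'E'
from h import *
o=np.array([0,.0025,-.005])
for phi in np.linspace(.19,1.2,9)[1:]:
    env.movel(tip(phi)+o,velocity=.06)
st("up1"); print(env.movel(tip(1.28)+o,velocity=.02,guard=6)); st("up")
env.release(); st("rel"); p=monitor.sense()["position"]
env.movel(p+[0,0,.1],velocity=.15)
q=monitor.sense()["joints"].copy(); q[0]-=.7; env.set_joints(q)
t=snap("top"); c=cv2.cvtColor(t["frame"],cv2.COLOR_RGB2BGR)
s=snap("side"); d=cv2.cvtColor(s["frame"],cv2.COLOR_RGB2BGR)
cv2.imwrite("pics/up.png",np.hstack([cv2.resize(c[120:240,130:250],(400,400)),cv2.resize(d[110:210,260:360],(400,400))]))
st()
E
```

```text
up1 t7.3 [0.6635 0.1754 0.123 ] F [-1.6 -5.4 -0.2] gap0.133 gf20.0
False
up t7.7 [0.6668 0.1754 0.1242] F [-1.9 -4.6 -0.2] gap0.130 gf19.9
rel t8.4 [0.6671 0.1755 0.1241] F [0.4 0.1 0.4] gap0.999 gf0.0
 t11.0 [ 0.6234 -0.2942  0.2229] F [-0.1 -0.4  0.5] gap1.003 gf0.0
```

View pics/up.png

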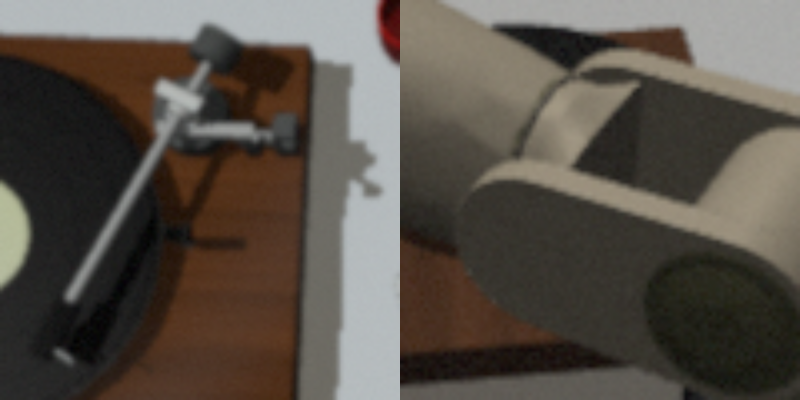

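```bash
python3 - <<'E'
from h import *
t=snap("top"); ax=deck(105,-125,0)
e=px2w(t,151,210,.118); d=e-ax; th=np.arctan2(d[1],-d[0])+PSI; print("theta",th,np.hypot(*d[:2]))
def pt(th,dd,z=100,r=140): return deck(105-r*np.cos(th)+dd*np.sin(th),-125+r*np.sin(th)+dd*np.cos(th),z)
qa=quat(np.pi/2+PSI)
env.close_gripper(20)
env.reach(pt(th,34,210),qa); st()
print(env.movel(pt(th,34,150),velocity=.15),env.movel(pt(th,34),velocity=.05,guard=3)); st("low")
for dd in (26,20): env.movel(pt(th,dd),velocity=.05)
for a in np.arange(th-.05,0,-.05):
    if env.movel(pt(a,18),velocity=.06,guard=4): print("guard",a); st()
st("end arc")
for dd in np.arange(18,2,-2):
    if env.movel(pt(0,dd),velocity=.02,guard=1.2): print("stop",dd); break
st("stop")
env.movel(pt(0,32),velocity=.05); env.movel(pt(0,40,215),velocity=.15)
q=monitor.sense()["joints"].copy(); q[0]-=.8; env.set_joints(q)
t=snap("top"); c=cv2.cvtColor(t["frame"],cv2.COLOR_RGB2BGR); cv2.imwrite("pics/rest.png",cv2.resize(c[120:240,110:250],(700,600)))
st()
E
```

```text
theta 0.4333328308245492 0.17423275834576232
 t14.1 [0.5902 0.3229 0.21  ] F [-0.9  0.7 -0.3] gap-0.002 gf0.0
False False
low t15.8 [0.5899 0.3238 0.1004] F [-0.  -0.3 -0.3] gap0.002 gf0.0
end arc t18.5 [0.5622 0.2569 0.1001] F [0.3 0.7 0.6] gap-0.000 gf0.0
stop 18
stop t18.8 [0.5614 0.2525 0.0997] F [1.6 2.4 0.2] gap-0.002 gf1.0
 t22.0 [ 0.5882 -0.2105  0.214 ] F [-1.2  0.5  0.4] gap0.002 gf0.0
```

View pics/rest.png

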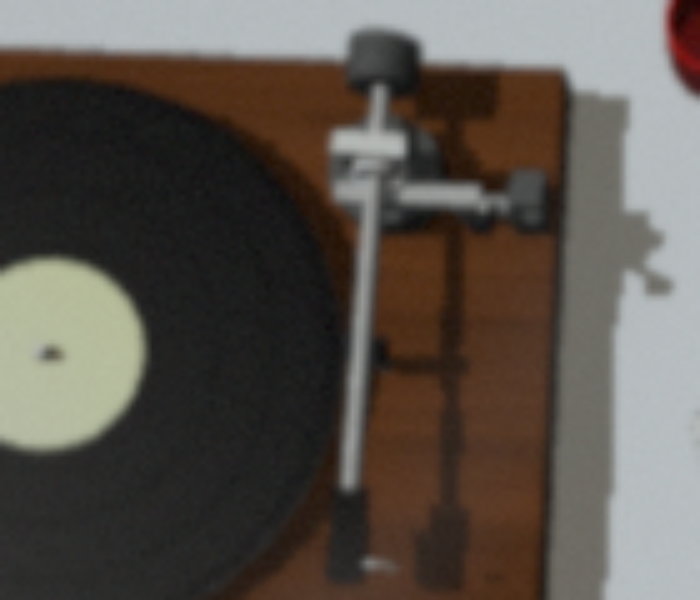

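```bash
python3 - <<'E'
from h import *
t=snap("top")
P=lambda x,y,z:px2w(t,110+x/5,120+y/5,z)
ax=deck(105,-125,0)
e=P(349,490,.118); b=P(368,240,.118); k=P(380,95,.118)
for x,y in((e,ax),(e,b),(e,k)):
    d=x-y; print(np.arctan2(d[1],-d[0])+PSI, d[:2])
# where should tube end project at theta 0?
print((w2px(t,deck(105-175,-125,118))-[110,120])*5,(w2px(t,deck(5,-125,105))-[110,120])*5,"lever tip pred",(w2px(t,tip(1.27))-[110,120])*5)
E
```

```text
0.002878775684992216 [-0.17575016  0.00314253]
0.013587189903612691 [-0.12761985  0.00364929]
0.016033063648255845 [-0.2036105   0.00632069]
[350.11522654 488.48553735] [364.58929573 345.34894517] lever tip pred [482.62836551 210.91761092]
```

```bash
python3 - <<'E'
from h import *
qa=quat(np.pi/2+PSI); o=np.array([0,.0025,-.005])
env.release(); p=tip(1.27)+o
env.reach(p+[0,0,.09],qa); env.movel(p+[0,0,.03]); print(env.movel(p,velocity=.06,guard=5)); st()
env.close_gripper(20); st("pinch")
for phi in np.linspace(1.27,.6,7)[1:]: env.movel(tip(phi)+o,velocity=.06)
st("mid"); env.release(); env.movel(tip(.6)+o+[0,0,.05],velocity=.1)
env.close_gripper(20)
up=np.array([0,.0025,.007])
print(env.movel(tip(.6)+up+[-.002,0,.01],velocity=.08,guard=3))
for phi in np.linspace(.6,.17,9):
    g=env.movel(tip(phi)+up+[-.002,0,0],velocity=.03,guard=8)
    if g: st("g%.2f"%phi); break
print(env.movel(tip(.17)+up+[-.002,0,-.006],velocity=.015,guard=5)); st("pressed")
p=monitor.sense()["position"]; env.movel(p+[0,0,.11])
q=monitor.sense()["joints"].copy(); q[0]-=.8; env.set_joints(q)
t=snap("top"); c=cv2.cvtColor(t["frame"],cv2.COLOR_RGB2BGR); cv2.imwrite("pics/low.png",cv2.resize(c[120:240,110:250],(700,600)))
st()
E
```

```text
False
 t25.5 [0.6667 0.1755 0.1241] F [ 0.3 -1.  -0.3] gap0.998 gf0.0
pinch t26.2 [0.6666 0.1752 0.124 ] F [-1.2 -1.7  1.3] gap0.136 gf12.3
mid t27.7 [0.642  0.1757 0.1059] F [-0.7 -5.   3.5] gap0.128 gf24.6
False
True
pressed t33.1 [0.633  0.176  0.0985] F [-1.7 -0.   5. ] gap-0.007 gf2.5
 t35.9 [ 0.5675 -0.3302  0.2072] F [ 0.1 -0.2  0.6] gap-0.001 gf0.0
```

View pics/low.png

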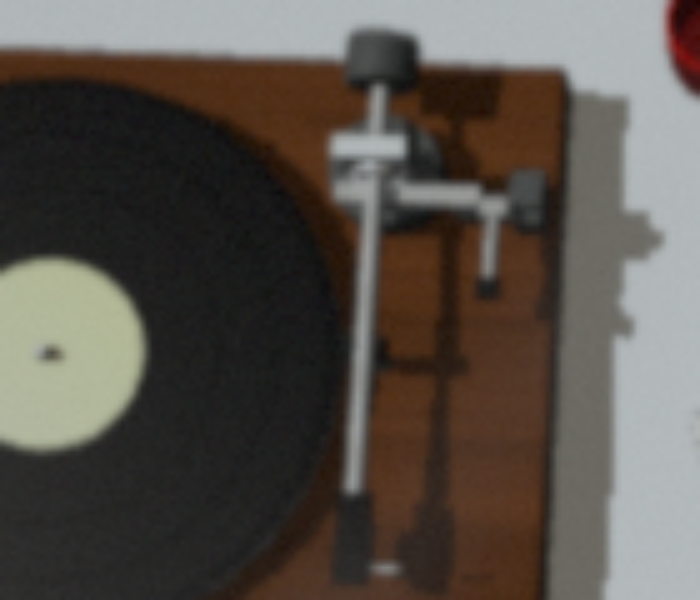

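```bash
python3 - <<'E'
import re
s=open('h.py').read()
s=s.replace("pad=(v<115)&(s<40)&(b>=r-2)","pad=(v<104)&(v>50)&(s<40)&(b>=r-1)&~cv2.dilate(((v<45)).astype(np.uint8),np.ones((9,9))).astype(bool)")
s=s.replace("level=(v>190)|((g>r+25)&(g>b+15))","level=(g>r+25)&(g>b+15)")
open('h.py','w').write(s)
E
python3 - <<'E'
from h import *
t=snap("top"); show(tools(t))
g=cv2.GaussianBlur(t["frame"].astype(np.float32),(0,0),1).mean(2)
for v in (190,201,208): print(v,g[v,244:312:3].astype(int))
print(g[180:222:2,262].astype(int), g[175:222:2,290].astype(int))
P=lambda x,y,z:px2w(t,235+x/3.9,150+y/3.9,z)
L=[P(*p,.018) for p in((52,210),(240,155),(253,190),(66,247))]; m=np.mean(L,0); d=L[0]+L[3]-L[1]-L[2]
print("level",m,np.arctan2(d[1],d[0]),np.hypot(*d[:2])/2, np.linalg.norm(L[0]-L[3]))
L=[P(*p,z) for p,z in(((148,82),.026),((298,64),.026),((308,112),.013),((155,134),.013))]; m=np.mean(L,0); d=L[0]+L[3]-L[1]-L[2]
print("pad",m,np.arctan2(d[1],d[0]),np.hypot(*d[:2])/2)
G=[P(128,293,.015),P(312,325,.015)]; d=G[1]-G[0]; print("gauge",np.mean(G,0),np.arctan2(d[1],d[0]),np.hypot(*d[:2]))
c=cv2.cvtColor(t["frame"],cv2.COLOR_RGB2BGR); cv2.imwrite("pics/t2.png",cv2.resize(c[150:285,235:440],None,fx=3.9,fy=3.9,interpolation=cv2.INTER_CUBIC))
E
```

```text
brush [ 4.3500e-01 -4.4000e-02 -1.2780e+00  7.4356e+01  1.8677e+01]
gauge [4.02000e-01 1.00000e-03 1.52700e+00 1.72889e+02 7.53610e+01]
pad [ 6.69000e-01 -8.90000e-02  1.75400e+00  1.07432e+02  3.44990e+01]
level None
190 [183 182 182 183 183 183 183 183 183 183 183 183 182 181 178 175 174 169
 144 169 183 183 183]
201 [183 182 177 176 177 178 179 130  78  68  70  87 123 169 163 142 126 116
 136 157 180 183 183]
208 [182 180 177 181 181 178 168 149 128 119 128 149 167 179 181 182 183 183
 183 183 183 183 183]
[183 183 183 183 183 183 182 183 182 176 177 180 181 182 168 125 137 175
 183 183 183] [102 103 100  91 142 179 182 177 176 181 182 182 175 135 129 172 182 183
 183 183 183 183 183 182]
level [ 0.58760547 -0.00116735  0.018     ] 1.883639010205523 0.1394951952200428 0.028303436298767148
pad [ 0.66265593 -0.05324741  0.0195    ] 1.7257478022266686 0.10998151858573102
gauge [ 0.51124259 -0.0498414   0.015     ] -1.7254210156571783 0.13217050866277047
```

View pics/t2.png

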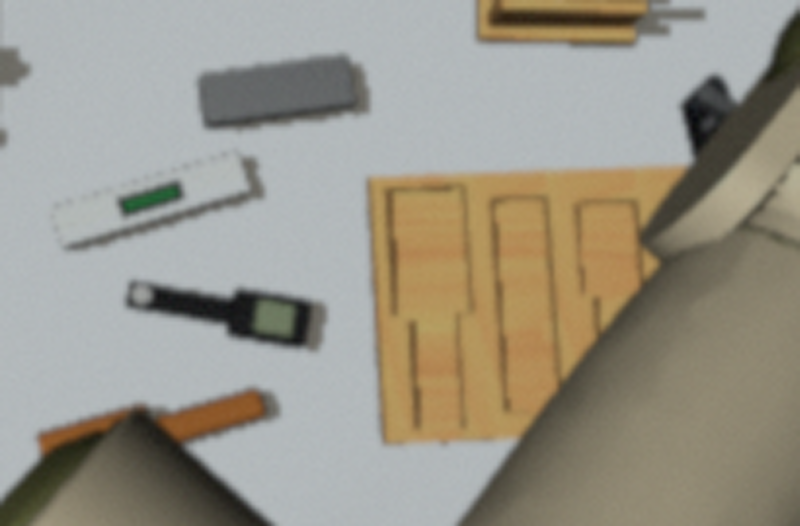

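```bash
cat >> h.py <<'E'
TR=np.array([.520,-.2952]); TY=.053
BAY=dict(brush=94,level=27,gauge=-36,pad=-99)
Z0=dict(brush=.0115,level=.0110,gauge=.0110,pad=.0125)
W=dict(brush=46,level=30,gauge=34,pad=38)
def tray(x,y):
    c,s=np.cos(TY),np.sin(TY); return TR+np.array([c*x-s*y,s*x+c*y])/1e3
def plan(n,x,y,yaw,tx):
    """tx = tray x at which the fingers hold it (mm)"""
    opts=[]
    for f in ((0,np.pi) if n in("level","pad") else (0,)):
        for k in (0,np.pi):
            a=yaw+np.pi/2+k; b=TY+np.pi/2+k+f
            gx=tx*(1 if f==0 else -1)
            g=np.array([x,y])+gx/1e3*np.array([np.cos(yaw),np.sin(yaw)])
            P=np.r_[g,Z0[n]]; Q=np.r_[tray(tx,BAY[n]),Z0[n]+.006+.0015]
            q1=kinematics.ik(P+[0,0,.09],quat(a)); q2=kinematics.ik(Q+[0,0,.09],quat(b))
            if q1 is None or q2 is None: continue
            q0=monitor.sense()["joints"]
            opts.append((np.abs(q2-q1).max()+.3*np.abs(q1-q0).max(),P,a,Q,b))
    return min(opts,key=lambda o:o[0])
def pick_place(n,x,y,yaw,tx):
    c,P,a,Q,b=plan(n,x,y,yaw,tx); up=np.array([0,0,.09])
    env.release(); env.reach(P+up,quat(a)); env.movel(P+[0,0,.03],velocity=.2)
    if env.movel(P,velocity=.08,guard=6): st("pick contact"); 
    env.close_gripper(60); st(n+" gripped"); g=monitor.sense()["finger_gap"]*85
    if abs(g-W[n])>6: print("BAD GRIP",g); env.release(); env.movel(P+up); return False
    env.movel(P+up,velocity=.15); env.reach(Q+up,quat(b)); env.hold(.2)
    st(n+" over bay"); 
    env.movel(Q+[0,0,.025],velocity=.15)
    if env.movel(Q,velocity=.04,guard=6): st("CONTACT target z%.4f"%Q[2])
    if monitor.sense()["position"][2]>Q[2]+.006: return False
    env.release(); env.movel(Q+up,velocity=.15); st(n+" placed"); return True
E
python3 - <<'E'
from h import *
t=snap("top")
P=lambda x,y,z:px2w(t,235+x/3.9,150+y/3.9,z)
a,b=P(45,463,.012),P(265,400,.012); d=a-b
print("brush hand",(a+b)/2,np.arctan2(d[1],d[0]),np.hypot(*d[:2]))
print(pick_place("gauge",.5117,-.0495,-1.727,21))
E
```

```text
brush hand [ 0.42459118 -0.00561686  0.012     ] 1.8637798001860193 0.1605349743789376
gauge gripped t39.5 [ 0.5088 -0.0703  0.0116] F [-0.3 -0.7  5.9] gap0.376 gf60.3
gauge over bay t42.3 [ 0.5429 -0.3298  0.1085] F [ 0.2 -0.4 -0.8] gap0.379 gf59.7
gauge placed t44.9 [ 0.5425 -0.3297  0.1075] F [-0.4 -0.2 -1.1] gap0.997 gf0.0
True
```

```bash
python3 - <<'E'
from h import *
q=monitor.sense()["joints"].copy(); q[0]-=.75; env.set_joints(q)
t=snap("top"); show(tools(t)); st()
c=cv2.cvtColor(t["frame"],cv2.COLOR_RGB2BGR); cv2.imwrite("pics/t3.png",cv2.resize(c[150:285,235:440],None,fx=3.9,fy=3.9,interpolation=cv2.INTER_CUBIC))
E
```

```text
brush [ 4.23000e-01 -4.00000e-03  1.86400e+00  1.56379e+02  4.13110e+01]
gauge None
pad [ 6.69000e-01 -8.90000e-02  1.74400e+00  1.09098e+02  3.76850e+01]
level None
 t46.7 [ 0.1734 -0.6106  0.1075] F [0.1 0.5 0.3] gap1.004 gf0.0
```

View pics/t3.png

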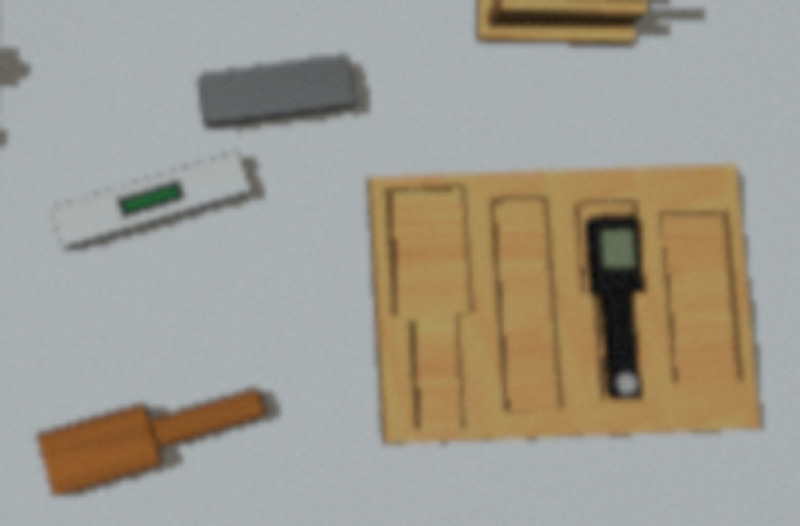

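The gauge lies in its paddle bay (crop 590–640, 215–398). The pad, level and brush are where I measured them, so I'll carry on with those three.

```bash
python3 - <<'E'
from h import *
ok=pick_place("brush",.4240,-.005,1.866,15) and pick_place("level",.5876,-.001,1.884,-13) and pick_place("pad",.669,-.089,1.749,-13)
print(ok)
if ok:
    q=monitor.sense()["joints"].copy(); q[0]-=.75; env.set_joints(q)
t=snap("top"); st()
c=cv2.cvtColor(t["frame"],cv2.COLOR_RGB2BGR); cv2.imwrite("pics/t4.png",cv2.resize(c[150:285,235:440],None,fx=3.9,fy=3.9,interpolation=cv2.INTER_CUBIC))
s=snap("side"); d=cv2.cvtColor(s["frame"],cv2.COLOR_RGB2BGR); cv2.imwrite("pics/s4.png",cv2.resize(d[265:390,235:360],None,fx=4.7,fy=4.7,interpolation=cv2.INTER_CUBIC))
E
```

```text
brush gripped t50.7 [0.4199 0.0093 0.0122] F [-3.1 -0.9 10.2] gap0.514 gf61.1
brush over bay t53.0 [ 0.53   -0.2001  0.109 ] F [-0.5 -0.7 -0.1] gap0.522 gf61.2
CONTACT target z0.0190 t54.3 [ 0.5296 -0.2003  0.0183] F [-1.6  0.2  4.3] gap0.515 gf61.8
brush placed t55.5 [ 0.5295 -0.2003  0.1081] F [ 0.1  0.2 -1.3] gap0.996 gf0.0
level gripped t58.6 [ 0.592  -0.0134  0.0116] F [-0.5  0.5  5.3] gap0.333 gf59.8
level over bay t60.8 [ 0.5059 -0.2683  0.1084] F [-0.2 -0.5 -1.3] gap0.329 gf59.2
level placed t63.5 [ 0.5052 -0.2686  0.1076] F [ 0.6 -0.5 -0.6] gap1.000 gf0.0
pad gripped t66.4 [ 0.6717 -0.1019  0.0133] F [-0.4  0.3  4.6] gap0.425 gf61.7
pad over bay t68.6 [ 0.5128 -0.394   0.1099] F [-0.6 -0.4 -0.6] gap0.427 gf61.1
CONTACT target z0.0200 t69.8 [ 0.5119 -0.3944  0.0192] F [0.1 1.2 4.7] gap0.424 gf61.8
pad placed t71.1 [ 0.5119 -0.3944  0.1089] F [-0.3 -0.2  0. ] gap1.000 gf0.0
True
 t72.9 [ 0.1069 -0.6372  0.1089] F [ 0.1 -0.4 -0.5] gap1.001 gf0.0
```

View pics/t4.png

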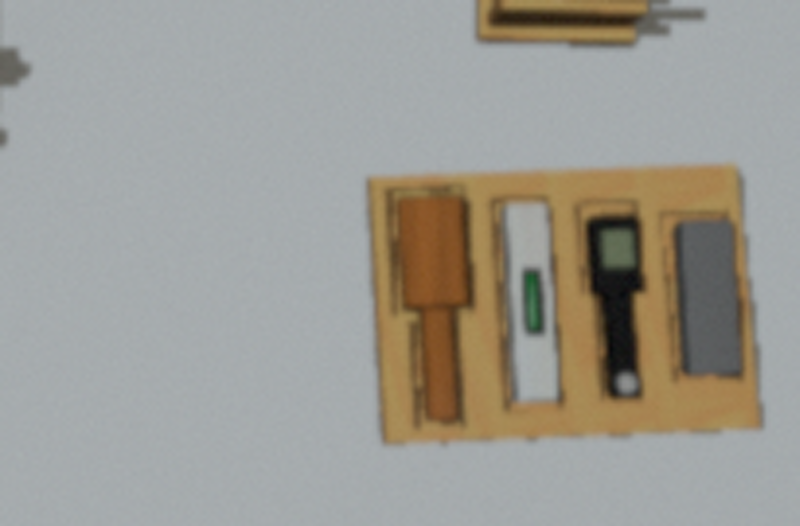

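View pics/s4.png

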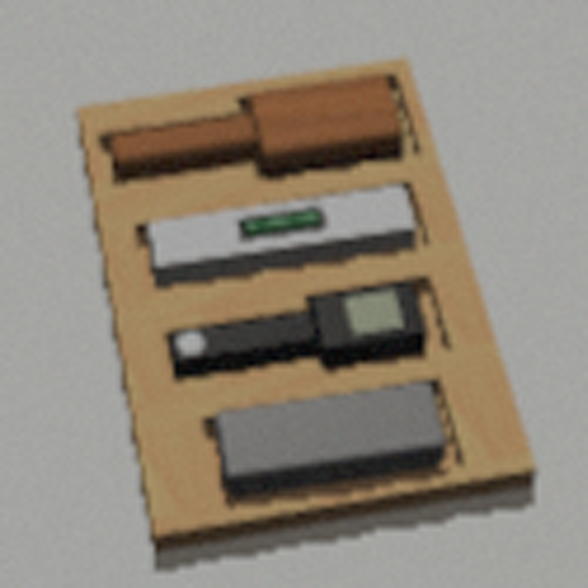

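Both views show all four tools flat inside their own bays. I'll check the deck and the bystanders once more before handing in.

```bash
python3 - <<'E'
from h import *
s=snap("side"); d=cv2.cvtColor(s["frame"],cv2.COLOR_RGB2BGR); cv2.imwrite("pics/s5.png",cv2.resize(d[105:345,190:480],None,fx=2.4,fy=2.4,interpolation=cv2.INTER_CUBIC))
E
```

```text
(no output)
```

View pics/s5.png

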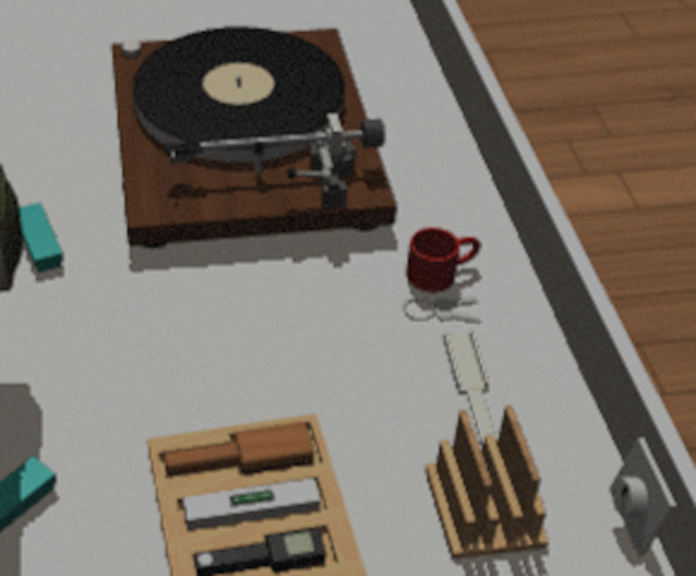

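The tonearm lies on its rest post at about (258,145) with the lever down at (292,173). The cup, keys, shoe horn and rack are where they were.

```bash
python3 -c "
from bench import job; print(job.hand_in())"
```

```text
the job is handed in; nothing more can be done
None
```

The job is handed in at about 73 s on the robot's clock: the tonearm is on its rest with the cue lever down, all four tools lie flat in their compartments, and the last pictures show the bystanders where they were; no verdict came back.

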